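# Collapse the telescopic board prop and refit its crossbar head

## Robot

A 6-joint arm with a two-finger parallel gripper is mounted at the origin on a cart in front of the work surface, level with it; the furniture and walls round the work are solid. World frame = base frame: x ahead of the robot, y to its left, z up, the work surface at z = 0. Lengths are in mm, angles in rad, forces in N, time in s.
With the tool pointing down it reaches from about 400 to 925 mm from the base axis. Payload 12.5 kg.
Tool frame: the origin (TCP) lies at the very end of the fingers, on their centre line; the grasp point (between the pads) lies 19 mm behind it; z points along the fingers, y is the line along which they close (so a half turn about z gives the same grasp; the last joint's range is limited). The gripper opens to 95 mm and grips with 3 to 60 N. Pads are 20 mm wide; open, the fingers measure 119 mm over their backs; the gripper's body (75 mm by 180 mm) begins 59 mm behind the grasp point.
Start: joints at [1.179, 0.491, 1.559, -0, 1.092, -0.106], TCP at [176.186, 599.671, 214.661] pointing down, gripper open.
Joint ranges: [-3.1, 3.1], [-0.84, 2.19], [0.05, 2.79], [-1.13, 4.28], [0.06, 2.93], [-2.69, 2.69]. Speed limits (rad/s): [2.22, 2.22, 2.79, 3.14, 3.14, 3.14].

## Interface

Orientations are given as [roll, pitch, yaw] about the fixed x, y, z axes, in that order (R = Rz(yaw) Ry(pitch) Rx(roll)).
In Python, from cell import state, read_camera, camera_info, job_done gives the robot as it stands.
- The arm moves only by the shell command python3 -m handwheel 'ROWS'. ROWS is one flat JSON list of numbers that holds 1 to 5 rows one after another, with no inner brackets; each row has 5 numbers: dx, dy, dz in mm, then a turn about the tool's z in rad, then the opening from 0.0 (shut) to 1.0 (fully open); each row is the pose to reach, as a shift and turn from the pose commanded when the command began, along the tool's axes at that moment; what a row does not reach only later rows make up. A row lasts 1/12 s, in which the tool goes at most 41.7 mm and 0.125 rad, less where a joint would pass 70% of its speed; a pose out of reach is approached as far as the arm can. The fingers move at their own pace and stop on an object; the grip force is fixed at half the most. Time passes only in rows, so rows that do not move let the fingers close. It prints the time, the measured TCP pose, the force, the opening and the grip force at its end. Input that does not fit is refused with a message, and nothing moves.
- state(): the state, without advancing time (a new reading comes with each control period).
- read_camera(name): name is "side" or "top"; returns (picture, depth): 480x640x3 uint8, red, green, blue; 480x640 float32, mm along the optical axis (not along the pixel's ray), 0 where there is no reading.
- camera_info(name): a dict with "vertical_fov" (degrees; the focal length in pixels is half the picture's height over the tangent of half this angle, whatever the lens; pixels are square), "cx", "cy" (the principal point, pixels), "origin" and "attitude" of the camera in the world. Camera axes: x right, y down, z forward; pixel columns grow to the right and rows downward; lengths in mm; the calibration is good to about 2 mm. A picture is of the moment at which its call begins. camera_info takes no time and is no camera call.
- job_done(): hands the job in; it is judged then, once.
The state is a dict: "t": time; "joints": joint angles; "qvel": joint speeds; "tau": joint torques, N m; "eef_pos": TCP position; "tcp_rot": TCP orientation; "ft_force": force on the tool from outside, world axes, zero at the start; "moment": the same for the moment, N m; "opening": opening from 0.0 (shut) to 1.0 (fully open); "grip_force": force on a finger pad.
Only numpy, scipy, OpenCV 4.12 (cv2) and the standard library are available. Lean on these libraries where they do the work, as an engineer would, in place of code of your own. Each camera call takes 0.05 s, during which the arm holds its last target. There are 200 camera calls.

## Task

The next board sits low, so bring the telescopic prop down to its shortest and put its crossbar head back on. Collapse it one tube at a time, the thin inner tube first while the middle tube is still up, then the middle tube: pinch in the pair of spring catches that holds a tube up, start the tube down, let go, and press it until it clicks fully home. Then fit the head's square bore fully down onto the square spigot, and leave the flux bottle, the lug jar and the small tin standing where they are.

Things in the scene. Friction and masses are not known exactly. Their poses are not given: they have to be found in the camera images.
- stand: The telescopic prop: an upright column of three aluminium tubes on a round grey foot (100 mm across, rubber edge, short black suction lever), sucked fast to the bench. Origin: centre of the foot's underside, z up along the column. The outer tube is 44 mm thick and ends in a black collar 51 mm thick.
- outer_rim (a point): Centre of the top face of the outer tube's black collar, 125 mm above the bench. The middle tube slides down into it, and the middle tube's catches stand on this face.
- middle_tube (a joint): How far the middle tube (32 mm thick) is pushed into the outer one, in m: 0 drawn out, about 0.019 stopped by its free catches on the collar, 0.060 fully home against a solid stop. Friction holds it where it is left. With the catches in the bore it slides at about 5 N, then needs 12 to 18 N to click past 0.051 to 0.057. Home, only its 6 mm black end ring shows.
- middle_catches (a point): The same for the middle tube's two catches (47 mm over both, flush on the 32 mm tube when pinched); its y axis is the line through them, at right angles to the inner pair. Fingertips 12 to 20 mm above this point let the catch ends slip into the bore before the fingertips reach the rim below; then they stay in by themselves. Top of the middle tube: 48 mm above.
- middle_rim (a point): Centre of the top face of the middle tube (a black end ring, 32 mm thick). The inner tube slides down into it; the inner tube's catches stand on this face.
- inner_tube (a joint): How far the thin inner tube (20 mm thick) is pushed into the middle tube, in m: 0 drawn out, about 0.019 stopped by its free catches on the middle tube's rim, 0.060 fully home. Slides at about 5 N, 12 to 18 N to click past 0.051 to 0.057, then a solid stop. Home, only its 4 mm black end plug and the spigot show. Once home, pushing on it pushes the middle tube.
- inner_catches (a point): On the axis, level with the lower ends of the inner tube's two opposed spring catches: steel leaves 9 mm wide that reach 34 mm up from here, hinged at the top, standing out at the bottom (35 mm over both). Its y axis is the line through them: close the fingers along it, fingertips 12 to 20 mm above this point, until flat on the 20 mm tube (10 N each). End plug's top face: 46 mm above.
- spigot_top (a point): Centre of the flat top of the steel square spigot (12 x 12 mm, 12 mm high, edges eased) on the inner tube's end plug: the highest point of the prop. Press here with closed fingers. The sides of the square face along the point's x and y axes.
- spigot_foot (a point): Centre of the top face of the inner tube's black end plug (20 mm across), where the square spigot begins, 12 mm below spigot_top; the seated head rests on this face. Axes along the sides of the square.
- head: The loose crossbar head, lying bar up: aluminium bar 96 mm (its x) by 24 mm (its y), 8 mm thick, thin black rubber strip on top, on a 24 mm square hub 13 mm deep with a square blind bore 13.5 mm wide, 13 mm deep, open below, sides along x and y. 24 mm high in all, 90 g. Origin: centre of the hub's underside (mouth of the bore), z up. Grasp it across the 24 mm.
- flux_bottle: Bystander: amber bottle, 41 mm across, 88 mm high, black cap. Origin: centre of its underside.
- lug_jar: Bystander: white jar with a blue lid, 55 mm across, 50 mm high. Origin: centre of its underside.
- tip_tin: Bystander: small round pale tin, 36 mm across, 27 mm high. Origin: centre of its underside.
There are look-alikes about, which are no part of the job. What is shaped like the head but blue is not meant.

How it is judged (in metres and radians):
On the way, in this order (a step that is already met when the one before it is completed fails the run):
1. the inner tube is fully home in the middle tube while the middle tube is still up (value of joint inner_tube above 0.0575 m and value of joint middle_tube below 0.025 m), for 0.2 s.
2. both tubes are fully home, before the head is fitted (value of joint each of inner_tube, middle_tube above 0.0575 m and distance between head and spigot_foot above 0.05 m), for 0.2 s.
At the end, for the whole second after the job is handed in: Both tubes are fully home (within 2.5 mm), the inner one having gone home first while the middle one was up; the head, fitted last, sits upright and fully down on the square spigot (within 3 mm of the end plug's face, centred within 4 mm), at rest, and the robot has let go (value of joint each of inner_tube, middle_tube above 0.0575 m and horizontal distance between head and spigot_foot below 0.004 m and z of head in the frame of spigot_foot between -0.003 and 0.003 m and angle between head's own z axis and vertical below 0.12 rad and linear speed of head below 0.02 m/s); the robot touches nothing.
It fails at once if the flux bottle is moved or knocked over (distance of flux_bottle from where it was at the start of the episode above 0.03 m or angle between flux_bottle's own z axis and vertical above 0.5 rad).
It fails at once if the lug jar is moved or knocked over (distance of lug_jar from where it was at the start of the episode above 0.03 m or angle between lug_jar's own z axis and vertical above 0.5 rad).
It fails at once if the small tin is moved or knocked over (distance of tip_tin from where it was at the start of the episode above 0.03 m or angle between tip_tin's own z axis and vertical above 0.5 rad).
It also fails if it takes over 72 s, if anything falls off the work surface, if the arm or the gripper's body presses on something with over 40 N, if the wrist force passes 120 N, or if a joint passes its speed limit or range.

## Working session

There is one attempt and no reset: what is moved stays moved. The work goes in short steps, Python scripts to look and compute and a shell command to move; the robot and the scene stay as the last step left them, time stands still between calls to the robot, and variables do not carry over. Pictures are saved under pics/ and viewed, at most 10 in all, crops included, and the job is handed in when it is done.

```bash
mkdir -p pics; ls
python3 - <<'E'
from cell import *
import cv2,numpy as np
for n in("side","top"):
    p,d=read_camera(n); np.savez(f"{n}0.npz",p=p,d=d)
    cv2.imwrite(f"pics/{n}0.png",p[:,:,::-1]); print(n,camera_info(n),(d>0).mean())
print(state())
E
```

```text
pics
side {'vertical_fov': 55.067489751698, 'cx': 313.0520944056201, 'cy': 234.71207941706916, 'origin': array([571.55568382, 816.51014611, 723.84481249]), 'attitude': array([-2.26416022, -0.00880672,  3.07613916])} 0.9239778645833333
top {'vertical_fov': 49.97208060796618, 'cx': 318.9714771138113, 'cy': 232.88623132085849, 'origin': array([ 332.13850399,  176.53210009, 1268.10123263]), 'attitude': array([-2.95957864e+00,  4.06134159e-04, -1.55000095e+00])} 0.9959342447916667
{'t': 0.1, 'joints': array([ 1.17940474e+00,  4.91455013e-01,  1.55936260e+00, -1.59160990e-05,
        1.09171855e+00, -1.05599488e-01]), 'qvel': array([ 0.00135957, -0.00340204, -0.00321044,  0.00097425,  0.00045297,
        0.00092926]), 'tau': array([ 2.02697513e-03, -6.13615894e+01, -2.58606774e+01,  6.93452102e-02,
        4.70125722e-02,  6.81243904e-06]), 'eef_pos': array([176.10021366, 599.46112306, 214.1566161 ]), 'tcp_rot': array([-3.14065291e+00, -8.54100978e-05,  2.85580785e+00]), 'ft_force': array([-0.4882755 ,  0.02743999,  0.03424295]), 'moment': array([-0.05964292,  0.02962658,  0.00403971]), 'grip_force': 0.0, 'opening': 0.9993013627813578}
```

View pics/side0.png

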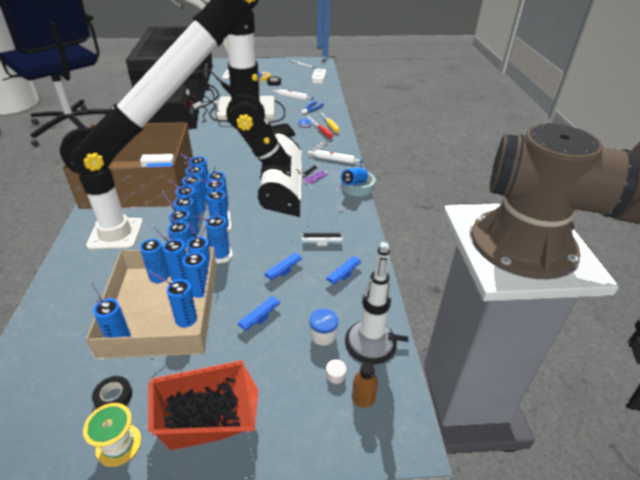

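View pics/top0.png

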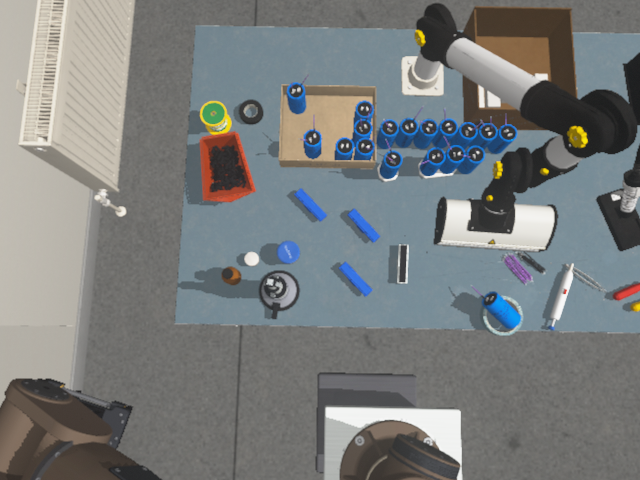

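The side view shows the prop with its spigot near (383,247) and its foot at (371,341). The jar is at (323,325), the tin at (336,372) and the bottle at (365,388). In the top view the prop is near (277,290).

Head candidates in the top view are the silver bar with the black strip at (403,264), and blue ones at (310,205), (363,225) and (355,279). The silver one fits the description (aluminium with black rubber). I'll confirm it in an enlarged crop.

```bash
cat > h.py <<'E'
import numpy as np,cv2
from scipy.spatial.transform import Rotation as Ro
from cell import *
def cam(n):
    i=camera_info(n); f=240/np.tan(np.radians(i["vertical_fov"]/2))
    return f,i["cx"],i["cy"],np.array(i["origin"]),Ro.from_euler("xyz",i["attitude"]).as_matrix()
def world(n,u,v,z):
    "pixels and depth to world"
    f,cx,cy,o,R=cam(n); u,v,z=map(np.asarray,(u,v,z))
    return o+np.stack([(u-cx)/f*z,(v-cy)/f*z,z*1.],-1)@R.T
def ray(n,u,v):
    f,cx,cy,o,R=cam(n); d=R@np.array([(u-cx)/f,(v-cy)/f,1]); return o,d/np.linalg.norm(d)
def onplane(n,u,v,h):
    o,d=ray(n,u,v); return o+d*(h-o[2])/d[2]
def cross(p1,p2):
    "nearest point of two rays; p=(cam,u,v); returns point, gap"
    (a,d),(b,e)=ray(*p1),ray(*p2)
    s,t=np.linalg.lstsq(np.stack([d,-e],1),b-a,rcond=None)[0]
    P,Q=a+s*d,b+t*e; return (P+Q)/2,np.linalg.norm(P-Q)
def proj(n,P):
    f,cx,cy,o,R=cam(n); q=(np.asarray(P)-o)@R; return np.stack([cx+f*q[...,0]/q[...,2],cy+f*q[...,1]/q[...,2]],-1)
def tool(P,s=None):
    "world displacement from the present TCP in tool axes"
    s=s or state(); return Ro.from_euler("xyz",s["tcp_rot"]).as_matrix().T@(np.asarray(P)-s["eef_pos"])
E
python3 - <<'E'
from h import *
S=np.load("side0.npz");T=np.load("top0.npz")
c=lambda p,x,y,w,h,k:cv2.resize(p[y:y+h,x:x+w],(w*k,h*k),interpolation=cv2.INTER_CUBIC)
a=c(S["p"],335,230,80,130,4);b=c(T["p"],255,260,60,65,4);d=c(S["p"],295,225,55,32,4);e=c(T["p"],385,235,40,60,4)
im=np.zeros((530,800,3),np.uint8)
im[:520,:320]=a;im[:260,330:570]=b;im[270:398,330:550]=d;im[:240,580:740]=e
cv2.imwrite("pics/c1.png",im[:,:,::-1])
for n,D in(("side",S),("top",T)):
    d=D["d"];v,u=np.mgrid[:480,:640];W=world(n,u,v,d)
    m=(d>0)&(W[...,2]>4)&(W[...,2]<330)
    box={"side":(295,225,55,32),"top":(385,235,40,60)}[n]
    x,y,w,h=box;mm=np.zeros_like(m);mm[y:y+h,x:x+w]=1
    q=W[m&mm&(W[...,2]>10)];print(n,"head",len(q),q.mean(0),q[:,2].max(),cv2.minAreaRect(q[:,:2].astype(np.float32)))
    box={"side":(340,235,60,130),"top":(255,265,50,50)}[n]
    x,y,w,h=box;q=W[y:y+h,x:x+w][m[y:y+h,x:x+w]]
    for z in range(0,330,10):
        k=q[(q[:,2]>=z)&(q[:,2]<z+10)]
        if len(k):print(z,len(k),np.round((k.min(0)+k.max(0))/2,1)[:2],np.round(np.ptp(k,axis=0)[:2],1),end="; ")
    print("zmax",q[:,2].max())
print([onplane("top",u,v,h).round() for u,v,h in((232,275,88),(251,259,27),(288,251,50))])
E
```

```text
side head 358 [493.20028799 -14.78611633  21.20856565] 26.924549254218505 ((509.722412109375, -9.624519348144531), (135.82962036132812, 68.76421356201172), 28.962575912475586)
0 345 [419.  148.6] [ 99.3 357.8]; 10 523 [416.3 152.6] [ 98.8 339.7]; 20 705 [426.3 159.8] [119.6 358.7]; 30 128 [419.8 283.2] [49.6 40.4]; 40 109 [419.  284.3] [45.8 31.9]; 50 79 [419.9 289.3] [42.4 20.2]; 60 86 [420.4 286.9] [40.9 25.6]; 70 90 [419.7 286.4] [41.8 26.4]; 80 111 [428.3 330.2] [ 60.2 109.6]; 90 93 [420.4 286.3] [40.7 26.6]; 100 64 [422.6 290.1] [40.2 20.4]; 110 93 [420.6 288. ] [47.2 29.4]; 120 264 [418.9 281.3] [49.4 43.1]; 130 98 [418.9 281.4] [47.  23.4]; 140 104 [419.6 280.8] [43.6 23.7]; 150 96 [418.6 282.4] [40.  22.6]; 160 93 [419.6 281.5] [33.7 23.1]; 170 134 [419.  279.1] [31.3 29. ]; 180 72 [419.4 279.2] [29.4 25.8]; 190 44 [419.1 283.9] [19.7 19.8]; 200 58 [419.8 284.1] [17.9 19.3]; 210 65 [419.1 284.9] [18.6 13.9]; 220 61 [418.9 281.1] [19.  15.1]; 230 87 [418.7 277.5] [19.7 20.4]; 240 58 [419.1 277.4] [12.6 11.9]; 250 13 [419.3 277.2] [8.7 9.5]; zmax 251.54382944097063
top head 390
[... 338 characters left out ...]
[412.7 263. ] [24.  13.2]; 60 4 [406.4 264.8] [12.  13.4]; 70 3 [409.2 260.6] [9.3 6.7]; 110 10 [412.7 278.9] [31.4 44.8]; 120 152 [420.9 278.7] [49.1 49.5]; 130 20 [421.  268.5] [46.  29.5]; 140 13 [420.5 274.3] [41.7 21.6]; 150 18 [421.  273.1] [39.3 21.2]; 160 12 [420.9 272.7] [32.5 20.8]; 170 33 [420.1 277.1] [31.2 27.2]; 180 33 [420.6 278.7] [29.4 27.4]; 190 9 [417.4 278.4] [12.5 33.5]; 200 13 [419.4 278.1] [13.5 33. ]; 210 17 [417.8 278.1] [12.4 27.3]; 220 8 [417.2 277.6] [11.9 20. ]; 230 37 [420.9 277. ] [18.  19.2]; 240 30 [420.7 277.4] [14.  18.4]; 250 16 [420.6 278.6] [8.1 9.8]; zmax 254.7037830431193
[array([447., 379.,  88.]), array([493., 345.,  27.]), array([511., 255.,  50.])]
```

View pics/c1.png

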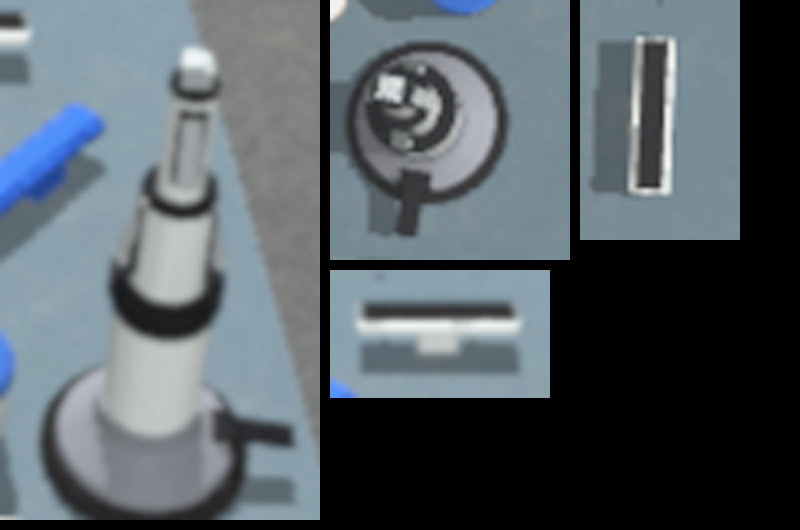

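The crop confirms the silver bar with the black strip and grey hub as the head. It also shows the middle catches left and right of the column and an inner catch facing the side camera. Next I'll measure the directions and heights.

Run:
```python
from h import *
np.set_printoptions(precision=1,suppress=True)
S=np.load("side0.npz");T=np.load("top0.npz");v,u=np.mgrid[:480,:640]
A=np.array([420.,278.])
for n,D,b in(("side",S,(340,235,60,130)),("top",T,(255,265,50,50))):
    W=world(n,u,v,D["d"]);x,y,w,h=b;q=W[y:y+h,x:x+w].reshape(-1,3);uv=np.stack([u,v],-1)[y:y+h,x:x+w].reshape(-1,2)
    r=q[:,:2]-A;rad=np.hypot(*r.T);an=np.degrees(np.arctan2(r[:,1],r[:,0]))
    for nm,z0,z1,r0,r1 in(("midc",131,168,19.5,32),("innc",192,226,12.5,28)):
        k=(q[:,2]>z0)&(q[:,2]<z1)&(rad>r0)&(rad<r1)
        print(n,nm);print(np.c_[an[k],rad[k],q[k][:,2],uv[k]][:22])
    k=(rad<12)&(q[:,2]>246);print(n,"spigot top",np.c_[uv[k],q[k]])
    k=(rad<18)&(q[:,2]>176)&(q[:,2]<196)
    print("mid ring z",np.percentile(q[k][:,2],[50,80,95,100]))
    k=(rad<26)&(q[:,2]>110)&(q[:,2]<130);print("collar z",np.percentile(q[k][:,2],[50,80,95]))
# bright spigot square in top view
p=T["p"].astype(int);g=p.min(2);print(g[276:290,262:276])
```

```text
side midc
[[ -17.    20.3  149.   366.   287. ]
 [-174.4   21.5  150.6  390.   287. ]
 [ -19.    20.2  145.8  366.   288. ]
 [ 171.2   20.3  153.6  390.   288. ]
 [ -24.2   22.   140.8  365.   289. ]
 [  -7.2   20.   147.7  366.   289. ]
 [ 170.5   20.5  151.4  390.   289. ]
 [ -14.5   21.4  142.2  365.   290. ]
 [  -3.3   20.   146.6  366.   290. ]
 [ 165.4   20.6  150.9  390.   290. ]
 [ -11.4   21.2  141.   365.   291. ]
 [  -4.7   19.7  143.6  366.   291. ]
 [ 166.7   20.9  148.   390.   291. ]
 [ -18.2   22.8  135.4  364.   292. ]
 [  -5.5   21.2  140.8  365.   292. ]
 [   0.9   19.9  143.2  366.   292. ]
 [ 169.    21.3  144.7  390.   292. ]
 [-175.6   24.6  138.2  391.   292. ]
 [  -8.9   22.6  136.8  364.   293. ]
 [  -0.6   21.4  140.2  365.   293. ]
 [  -1.3   19.6  139.9  366.   293. ]
 [ 166.4   19.8  142.9  389.   293. ]]
side innc
[[ 72.9  13.2 217.9 381.  265. ]
 [ 67.   13.2 215.3 380.  266. ]
 [ 88.4  13.3 213.9 383.  267. ]
 [104.4  12.8 212.8 385.  267. ]
 [ 69.   13.4 211.2 380.  268. ]
 [ 97.6  12.7 210.9 384.  268. ]
 [ 76.5  14.3 210.2 381.  269. ]
 [ 98.   13.
[... 5163 characters left out ...]
2  52  59  73 106 125 103  75  73  61  54  55  56]
 [ 67  50  52  68  81 145 185 183 188 182 164 123  56  53]
 [ 56  51  71  77  77 164 207 207 214 220 215 154  71  68]
 [ 49  63  81  72  79 176 212 206 209 218 206 136  65  74]
 [ 47  77  93  72  84 172 209 207 209 208 179 115  55  71]
 [ 51  82  99  76 153 196 193 209 216 203 165 105  55 103]
 [ 64  90 104  85 125 148 141 174 186 214 186  81  55 135]
 [ 78  87  81  68  50  60  75 102 109 152 138  71  66 122]
 [ 85  82  52  47  46  55  62  60  56  56  73  97  89  84]
 [ 89  84  56  46  46  51  72  93 104 111 124 140 146 134]
 [ 91  86  57  46  45  46  61  83 103 120 135 148 153 129]
 [ 91  90  64  46  44  44  51  55  66  83  95 103 100  78]]
```

Run:
```python
from h import *
np.set_printoptions(precision=1,suppress=True)
P,g=cross(("side",384.5,244.8),("top",268.9,281.3));print("spigot top",P,g)
T=np.load("top0.npz")["p"];k=8
def sq(n,x,y,w,h,th):
    p=np.load(n+"0.npz")["p"][y:y+h,x:x+w];gm=cv2.resize(p.min(2),None,fx=k,fy=k,interpolation=cv2.INTER_CUBIC)
    c=max(cv2.findContours((gm>th).astype(np.uint8),0,1)[0],key=cv2.contourArea)
    return c[:,0]/k+[x-.5,y-.5]
c=sq("top",262,274,14,12,135);w=np.array([onplane("top",a,b,249.7)[:2] for a,b in c],np.float32);print(cv2.minAreaRect(w))
h=sq("top",392,238,22,50,110)
print("head",[cv2.minAreaRect(np.array([onplane("top",a,b,23)[:2] for a,b in h],np.float32))])
s=state();print(s["eef_pos"],tool([P[0],P[1],300]))
```

```text
spigot top [419.8 277.9 249.5] 0.9085521547952261
((419.63018798828125, 276.4606018066406), (13.218095779418945, 13.312187194824219), 77.71463012695312)
head [((492.91827392578125, -22.933841705322266), (53.6609001159668, 123.47784423828125), 89.7313232421875)]
[176.1 599.5 214.2] [-324.4 -239.9  -85.6]
```

```bash
python3 -m handwheel '[0, 0, -86, 0, 1, 0, 0, -86, 0, 1, -60, -45, -86, -0.06, 1, -95, -70, -86, -0.13, 1, -125, -95, -86, -0.13, 1]'
python3 -m handwheel '[-33, -24, 0, 0, 1, -66, -48, 0, 0, 1, -99, -72, 0, 0, 1, -132, -96, 0, 0, 1, -165, -120, 0, 0, 1]'
python3 - <<'E'
from h import *
np.set_printoptions(precision=1,suppress=True)
s=state();print(s["eef_pos"],s["tcp_rot"],s["ft_force"],tool([419.8,277.8,207.5]),np.degrees(s["tcp_rot"][2])-90)
E
```

```text
t: 0.52
eef_pos: [251.0, 498.3, 300.6]
tcp_rot: [3.141, 0.0, 2.992]
ft_force: [2.2, -0.2, 0.4]
opening: 0.998
grip_force: 0.0
t: 0.93
eef_pos: [396.0, 353.5, 300.3]
tcp_rot: [-3.142, -0.0, 2.986]
ft_force: [0.6, 1.5, -1.2]
opening: 1.0
grip_force: 0.0
[396.  353.5 300.3] [-3.1 -0.   3. ] [ 0.6  1.5 -1.2] [-35.3 -71.1  92.8] 81.08067692455884
```

```bash
python3 -m handwheel '[-17, -35, 0, 0, 1, -35, -71, 0, 0, 1, -35, -71, 0, 0, 1, -35, -71, 0, 0, 1]'
python3 - <<'E'
from h import *
np.set_printoptions(precision=1,suppress=True)
s=state();print(s["eef_pos"],tool([419.8,277.8,207.5]))
p,d=read_camera("top");np.savez("top1.npz",p=p,d=d);q,_=read_camera("side")
a=cv2.resize(p[230:330,220:320],(500,500));b=cv2.resize(q[180:310,330:430],None,fx=3,fy=3)
im=np.zeros((500,800,3),np.uint8);im[:,:500]=a;im[:390,500:]=b
cv2.imwrite("pics/c2.png",im[:,:,::-1])
E
```

```text
t: 1.27
eef_pos: [419.3, 278.0, 300.4]
tcp_rot: [-3.142, -0.0, 2.982]
ft_force: [0.4, 0.7, 0.2]
opening: 0.999
grip_force: 0.0
[419.3 278.  300.4] [-0.6 -0.1 92.9]
```

View pics/c2.png

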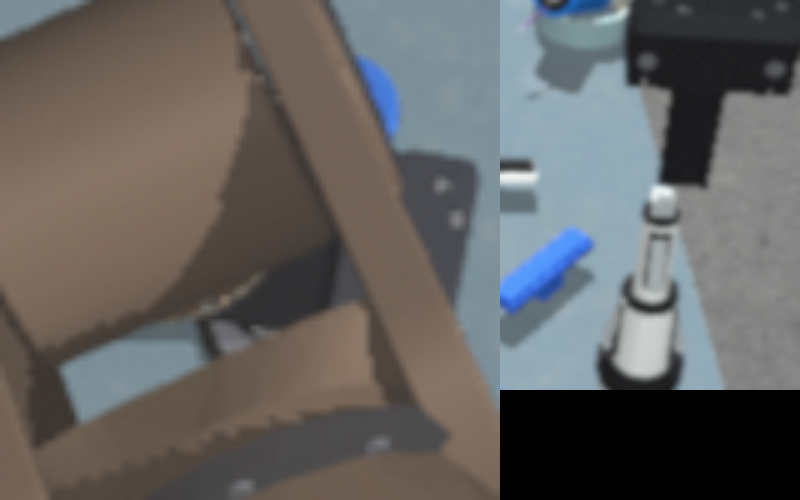

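The side view shows the fingers open above the spigot (spigot at about (384,246) in the full image). The arm hides the top view. Now I'll descend and pinch.

```bash
python3 -m handwheel '[0, 0, 30, 0, 1, -0.6, 0, 60, 0, 1, -0.6, 0, 93, 0, 1, -0.6, 0, 93, 0, 1, -0.6, 0, 93, 0, 1]'
python3 -m handwheel '[0, 0, 0, 0, 0, 0, 0, 0, 0, 0, 0, 0, 0, 0, 0, 0, 0, 0, 0, 0, 0, 0, 0, 0, 0]'
python3 -m handwheel '[0, 0, 0, 0, 0, 0, 0, 0, 0, 0]'
```

```text
t: 1.78
eef_pos: [418.5, 280.4, 207.0]
tcp_rot: [-3.14, -0.002, 2.988]
ft_force: [0.1, 0.3, 0.6]
opening: 1.002
grip_force: 0.0
t: 2.2
eef_pos: [419.4, 279.7, 208.2]
tcp_rot: [3.141, 0.001, 2.986]
ft_force: [0.2, 0.5, -0.7]
opening: 0.706
grip_force: 0.0
t: 2.37
eef_pos: [419.3, 279.5, 207.6]
tcp_rot: [3.141, 0.0, 2.986]
ft_force: [-1.1, 0.1, -0.2]
opening: 0.568
grip_force: 0.0
```

```bash
for i in 1 2; do python3 -m handwheel '[0, 0, 0, 0, 0, 0, 0, 0, 0, 0, 0, 0, 0, 0, 0, 0, 0, 0, 0, 0]'; done
```

```text
t: 2.7
eef_pos: [418.8, 278.5, 206.9]
tcp_rot: [-3.139, -0.001, 2.986]
ft_force: [0.9, -11.9, -4.4]
opening: 0.284
grip_force: 5.1
t: 3.03
eef_pos: [418.6, 277.1, 206.7]
tcp_rot: [-3.136, -0.002, 2.987]
ft_force: [0.2, -17.9, -1.1]
opening: 0.208
grip_force: 29.9
```

```bash
python3 -m handwheel '[0, -1.5, 0, 0, 0, 0, -1.5, 0, 0, 0, 0, -1.5, 0, 0, 0]'
```

```text
t: 3.28
eef_pos: [418.7, 276.9, 206.8]
tcp_rot: [-3.139, -0.001, 2.986]
ft_force: [1.4, -9.1, -4.3]
opening: 0.207
grip_force: 29.9
```

```bash
python3 -m handwheel '[0, -1.5, 0, 0, 0, 0, -1.5, 0, 0, 0, 0, -1.5, 4, 0, 0, 0, -1.5, 8, 0, 0, 0, -1.5, 8, 0, 0]'
python3 -m handwheel '[0, 0, 3, 0, 0, 0, 0, 6, 0, 0, 0, 0, 6, 0, 0]'
cat > look.py <<'E'
import sys
from h import *
p,d=read_camera("side");W=world("side",*np.meshgrid(np.arange(640),np.arange(480)),d)
x,y,w,h=[int(a) for a in sys.argv[2:6]];k=int(sys.argv[6])
cv2.imwrite("pics/"+sys.argv[1],cv2.resize(p[y:y+h,x:x+w,::-1],None,fx=k,fy=k,interpolation=cv2.INTER_CUBIC))
np.savez("last.npz",p=p,d=d)
E
python3 look.py c3.png 330 170 100 150 4
```

```text
t: 3.7
eef_pos: [418.7, 276.7, 198.7]
tcp_rot: [3.141, -0.0, 2.986]
ft_force: [0.7, 3.6, -4.7]
opening: 0.21
grip_force: 30.0
t: 3.95
eef_pos: [418.7, 276.7, 192.8]
tcp_rot: [3.141, -0.0, 2.986]
ft_force: [1.1, 4.8, -4.3]
opening: 0.205
grip_force: 30.0
```

View pics/c3.png

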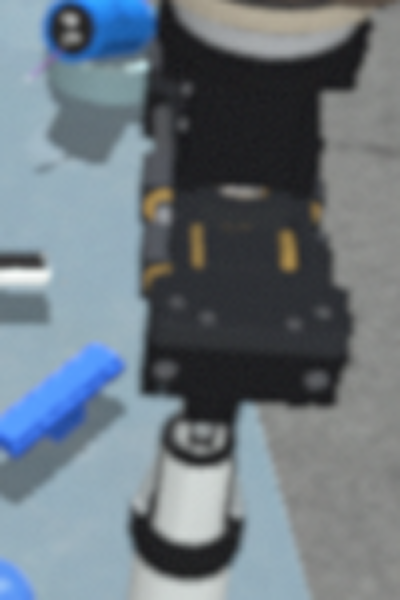

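The side view shows the pads on the inner tube right above the middle rim. The ring (about (380,278)) has sunk slightly, so the middle tube came down a little too. I'll measure the ring and keep lowering.

```bash
cat > ring.py <<'E'
from h import *
import sys
A=np.array([419.2,277.]) 
v,u=np.mgrid[:480,:640]
def rows(d,p):
    # column through the axis: print dark/bright transitions, z from rays onto the front surface
    W=world("side",u,v,d);r=np.hypot(W[...,0]-A[0],W[...,1]-A[1])
    for y in range(255,300):
        k=(np.abs(W[y,:,0]-A[0])<6)&(r[y]<30)&(W[y,:,2]>100)
        if k.sum()>2: print(y,int(np.median(p[y][k].min(1))),np.round(np.median(W[y][k],0)),int(np.median(r[y][k])))
f=np.load(sys.argv[1]);rows(f["d"],f["p"])
E
echo before; python3 ring.py side0.npz; echo now; python3 ring.py last.npz
```

```text
before
255 114 [421. 286. 235.] 9
256 150 [420. 285. 232.] 8
257 143 [420. 286. 230.] 9
258 101 [420. 286. 228.] 9
259 96 [420. 286. 226.] 9
260 125 [419. 285. 224.] 9
261 145 [420. 287. 223.] 10
262 149 [420. 286. 220.] 10
263 149 [420. 287. 218.] 10
264 148 [420. 288. 217.] 11
265 150 [420. 289. 216.] 12
266 150 [420. 290. 214.] 13
267 151 [421. 289. 212.] 13
268 152 [420. 290. 210.] 13
269 149 [421. 290. 208.] 13
270 148 [421. 291. 207.] 14
271 146 [421. 290. 204.] 14
272 149 [421. 291. 202.] 14
273 151 [421. 292. 201.] 15
274 152 [422. 292. 199.] 15
275 154 [421. 292. 197.] 15
276 157 [421. 293. 195.] 16
277 171 [420. 286. 186.] 9
278 183 [420. 285. 183.] 8
279 178 [419. 285. 181.] 9
280 141 [419. 286. 179.] 10
281 81 [419. 289. 180.] 12
282 44 [420. 291. 179.] 14
283 49 [420. 291. 177.] 14
284 106 [420. 292. 176.] 15
285 163 [420. 291. 172.] 14
286 188 [419. 291. 170.] 14
287 192 [419. 292. 168.] 14
288 192 [420. 291. 165.] 14
289 192 [419. 291. 163.] 14
290 192 [420. 291. 161.] 15
291 193 [419. 291. 159.] 15
292 192 [420. 292. 156.] 15
293 192 [419. 291. 154.] 15
294 191 [420. 
[... 281 characters left out ...]
1. 198.] 14
275 57 [419. 290. 195.] 13
276 101 [419. 286. 188.] 9
277 119 [420. 286. 186.] 9
278 119 [419. 285. 183.] 9
279 98 [420. 287. 182.] 10
280 85 [419. 285. 178.] 9
281 109 [419. 285. 176.] 8
282 110 [419. 286. 175.] 10
283 82 [420. 289. 175.] 12
284 47 [419. 291. 175.] 14
285 53 [420. 291. 172.] 14
286 113 [419. 292. 171.] 15
287 175 [419. 292. 168.] 15
288 201 [420. 291. 165.] 14
289 208 [420. 292. 164.] 14
290 207 [420. 292. 161.] 14
291 207 [419. 291. 158.] 14
292 207 [419. 292. 156.] 14
293 207 [419. 292. 154.] 14
294 206 [420. 292. 151.] 14
295 206 [418. 291. 148.] 14
296 206 [420. 292. 146.] 14
297 205 [420. 292. 145.] 15
298 205 [419. 291. 140.] 14
299 205 [419. 292. 139.] 15
```

```bash
python3 -m handwheel '[0, 0, 3, 0, 0, 0, 0, 6, 0, 0, 0, 0, 9, 0, 0, 0, 0, 11, 0, 0, 0, 0, 11, 0, 0]'
python3 look.py c4.png 330 230 100 100 4; python3 ring.py last.npz | sed -n 8,25p
```

```text
t: 4.42
eef_pos: [418.7, 276.7, 181.9]
tcp_rot: [3.141, -0.0, 2.986]
ft_force: [-0.9, 5.9, -4.3]
opening: 0.207
grip_force: 30.0
283 95 [419. 286. 172.] 10
284 61 [419. 288. 172.] 12
285 38 [419. 290. 171.] 13
286 46 [419. 292. 171.] 15
287 104 [419. 291. 168.] 15
288 166 [419. 291. 165.] 14
289 199 [419. 292. 163.] 15
290 207 [420. 292. 161.] 14
291 207 [420. 291. 158.] 14
292 207 [419. 291. 155.] 14
293 207 [419. 292. 154.] 15
294 207 [420. 291. 151.] 14
295 207 [420. 291. 148.] 14
296 207 [420. 292. 146.] 15
297 206 [420. 292. 144.] 14
298 207 [420. 292. 141.] 15
299 206 [420. 292. 139.] 15
```

```bash
python3 -m handwheel '[0, 0, 0, 0, 0.6, 0, 0, 0, 0, 0.6, 0, 0, 0, 0, 0.6, 0, 0, 0, 0, 0.6, 0, 0, 0, 0, 0.6]'
python3 -m handwheel '[0, 0.5, -20, 0, 0.6, -0.5, 0.5, -57, 0, 0, -0.5, 0.5, -57, 0, 0, -0.5, 0.5, -57, 0, 0, -0.5, 0.5, -57, 0, 0]'
python3 -m handwheel '[0, 0, 0, 0, 0, 0, 0, 0, 0, 0, 0, 0, 0, 0, 0, 0, 0, 0, 0, 0, 0, 0, 0, 0, 0]'
```

```text
t: 4.88
eef_pos: [418.9, 276.4, 182.4]
tcp_rot: [-3.142, 0.0, 2.986]
ft_force: [0.9, -0.5, 0.5]
opening: 0.499
grip_force: 0.0
t: 5.3
eef_pos: [419.1, 276.8, 239.2]
tcp_rot: [3.142, 0.0, 2.986]
ft_force: [-0.2, -0.3, 0.9]
opening: 0.376
grip_force: 0.0
t: 5.72
eef_pos: [419.3, 277.0, 239.1]
tcp_rot: [-3.141, -0.0, 2.986]
ft_force: [-0.8, 0.1, -0.7]
opening: 0.035
grip_force: 0.0
```

```bash
python3 -m handwheel '[0, 0, 10, 0, 0, 0, 0, 16, 0, 0, 0, 0, 22, 0, 0, 0, 0, 28, 0, 0, 0, 0, 34, 0, 0]'
python3 -m handwheel '[0, 0, 4, 0, 0, 0, 0, 8, 0, 0, 0, 0, 12, 0, 0, 0, 0, 12, 0, 0]'
python3 -m handwheel '[0, 0, 2, 0, 0, 0, 0, 4, 0, 0, 0, 0, 4, 0, 0]'
```

```text
t: 6.13
eef_pos: [419.6, 277.1, 205.7]
tcp_rot: [3.141, 0.001, 2.986]
ft_force: [-2.6, -0.4, 14.8]
opening: 0.006
grip_force: 7.6
t: 6.47
eef_pos: [419.2, 276.9, 192.8]
tcp_rot: [-3.142, -0.0, 2.986]
ft_force: [0.4, -0.6, -0.4]
opening: 0.004
grip_force: 0.0
t: 6.72
eef_pos: [419.1, 276.9, 188.7]
tcp_rot: [-3.141, -0.001, 2.986]
ft_force: [0.1, 0.0, -0.7]
opening: 0.005
grip_force: 0.0
```

```bash
python3 look.py c5.png 330 230 100 120 4; python3 ring.py last.npz
```

```text
272 42 [420. 281. 192.] 4
273 95 [420. 282. 191.] 5
274 135 [422. 280. 187.] 5
275 161 [421. 281. 186.] 6
276 157 [420. 282. 184.] 6
277 155 [420. 282. 182.] 6
278 153 [419. 282. 179.] 5
279 135 [419. 281. 176.] 4
280 99 [419. 284. 177.] 7
281 63 [420. 286. 176.] 8
282 84 [420. 286. 174.] 9
283 110 [420. 285. 171.] 9
284 90 [419. 289. 173.] 13
285 50 [420. 290. 172.] 13
286 45 [419. 291. 170.] 14
287 101 [419. 291. 168.] 14
288 164 [419. 292. 166.] 15
289 197 [419. 292. 163.] 14
290 206 [420. 291. 161.] 14
291 207 [420. 292. 159.] 14
292 207 [420. 292. 157.] 15
293 207 [419. 291. 153.] 14
294 207 [419. 292. 151.] 15
295 207 [418. 291. 148.] 14
296 207 [420. 291. 146.] 14
297 207 [420. 292. 144.] 15
298 206 [419. 291. 141.] 14
299 205 [419. 291. 139.] 14
```

View pics/c5.png

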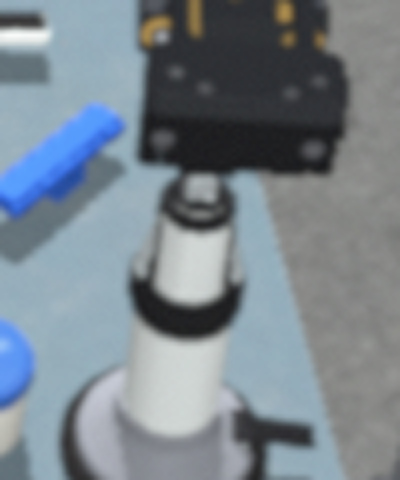

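The picture shows only the plug and spigot standing above the middle ring (about (380,281)), and the middle tube is still up. I'll press further to feel the solid stop.

```bash
python3 -m handwheel '[0, 0, 1, 0, 0, 0, 0, 2, 0, 0, 0, 0, 2, 0, 0]'
python3 -m handwheel '[0, 0, 1, 0, 0, 0, 0, 1, 0, 0, 0, 0, 1, 0, 0]'
```

```text
t: 7.02
eef_pos: [419.3, 277.0, 188.0]
tcp_rot: [3.141, 0.0, 2.986]
ft_force: [-2.9, -1.6, 11.1]
opening: 0.007
grip_force: 5.3
t: 7.27
eef_pos: [419.3, 277.0, 187.7]
tcp_rot: [3.141, 0.001, 2.986]
ft_force: [-5.2, -3.0, 19.3]
opening: 0.004
grip_force: 9.9
```

```bash
python3 -m handwheel '[0, 0, 1, 0, 0, 0, 0, 1, 0, 0, 0, 0, 1, 0, 0]'
python3 -m handwheel '[0, 0, -20, 0, 0, 0, 0, -40, 0, 0, 0, 0, -80, 0.125, 1, 0, 0, -100, 0.25, 1, 0, 0, -100, 0.375, 1]'
python3 - <<'E'
from h import *
np.set_printoptions(precision=1,suppress=True)
p,d=read_camera("side");np.savez("last.npz",p=p,d=d)
W=world("side",*np.meshgrid(np.arange(640),np.arange(480)),d)
r=np.hypot(W[...,0]-419.3,W[...,1]-277)
# middle catches' line and spigot top
q=W[(r>19.5)&(r<30)&(W[...,2]>130)&(W[...,2]<160)]
a=q[q[:,0]>419].mean(0);b=q[q[:,0]<419].mean(0);print(a,b,len(q),np.degrees(np.arctan2(*(a-b)[1::-1])),(a+b)/2)
g=p[255:300,370:396].min(2);k=(r<9)&(W[...,2]>160)&(W[...,2]<215);print("spigot",W[k][:,2].max(),np.percentile(W[k][:,2],[90,97]))
print(g[15:30,6:20])
E
```

```text
t: 7.52
eef_pos: [419.4, 277.0, 187.4]
tcp_rot: [3.141, 0.002, 2.986]
ft_force: [-7.6, -4.0, 28.2]
opening: 0.006
grip_force: 14.4
t: 7.93
eef_pos: [420.5, 277.6, 289.4]
tcp_rot: [3.136, 0.004, 2.605]
ft_force: [-0.9, 0.1, 0.1]
opening: 0.155
grip_force: 0.0
[440.3 276.  135. ] [398.8 282.1 136. ] 28 -8.420970997670628 [419.5 279.1 135.5]
spigot 189.79536878559418 [188.2 189. ]
[[182 200 209 208 204 201 192 175 159 151 150 150 147 146]
 [196 226 236 237 236 233 227 207 174 154 149 147 146 146]
 [187 227 241 245 244 242 237 222 182 154 147 146 147 147]
 [165 212 234 240 241 239 235 219 177 151 147 146 148 147]
 [142 187 215 224 224 225 223 206 170 141 138 145 147 146]
 [128 167 189 200 204 206 208 197 164 124 117 132 144 146]
 [120 152 170 176 179 180 180 170 139 100  93 116 137 144]
 [115 144 156 159 160 160 157 142 109  75  72  98 124 139]
 [111 137 149 154 157 156 149 127  92  62  58  76 103 130]
 [ 99 120 131 140 148 146 137 112  77  55  54  64  91 122]
 [ 76  86  91 102 107 105  98  84  65  56  54  61  87 118]
 [ 66  60  57  59  62  59  58  63  70  68  59  59  82 116]
 [ 74  71  67  67  70  70  68  71  77  75  59  58  82 118]
 [ 73  84  90  91  97  96  84  76  71  64  56  62  92 123]
 [ 59  69  76  78  82  81  71  60  50  47  53  74 104 131]]
```

```bash
python3 -m handwheel '[0, 0, 0, 0.125, 1, 0, 0, 0, 0.25, 1, 0, 0, 0, 0.375, 1, 0, 0, 0, 0.5, 1, 0, 0, 0, 0.6, 1]'
python3 -m handwheel '[0, 0, 0, 0.12, 1, 0, 0, 0, 0.24, 1, 0, 0, 0, 0.36, 1, 0, 0, 0, 0.48, 1, 0, 0, 0, 0.58, 1]'
python3 -m handwheel '[0, 0, 0, 0, 1, 0, 0, 0, 0, 1]'
python3 - <<'E'
from h import *
np.set_printoptions(precision=2,suppress=True)
s=state();print(s["joints"],np.degrees(s["tcp_rot"][2])-90,tool([419.3,277.0,141]))
E
```

```text
t: 8.4
eef_pos: [419.1, 276.9, 284.4]
tcp_rot: [-3.14, -0.0, 2.008]
ft_force: [0.2, -0.4, -0.3]
opening: 0.554
grip_force: 0.0
t: 8.82
eef_pos: [419.1, 276.9, 284.4]
tcp_rot: [-3.14, 0.001, 1.428]
ft_force: [0.0, 0.3, -0.8]
opening: 0.897
grip_force: 0.0
t: 8.98
eef_pos: [419.1, 276.9, 284.7]
tcp_rot: [-3.141, 0.001, 1.436]
ft_force: [-0.1, 0.7, -0.8]
opening: 0.989
grip_force: 0.0
[0.45 0.24 1.75 0.   1.14 0.59] -7.722138633872575 [  0.19   0.27 143.72]
```

```bash
python3 -m handwheel '[0, 0, 40, 0.01, 1, 0, 0, 80, 0.01, 1, 0, 0, 115, 0.01, 1, 0, 0, 143, 0.01, 1, 0, 0, 143, 0.01, 0.6]'
for i in 1 2; do python3 -m handwheel '[0, 0, 0, 0, 0, 0, 0, 0, 0, 0, 0, 0, 0, 0, 0, 0, 0, 0, 0, 0, 0, 0, 0, 0, 0]'; done
```

```text
t: 9.4
eef_pos: [417.2, 275.9, 137.8]
tcp_rot: [-3.135, 0.005, 1.425]
ft_force: [0.2, 0.4, -1.1]
opening: 0.967
grip_force: 0.0
t: 9.82
eef_pos: [419.7, 277.3, 143.7]
tcp_rot: [3.14, -0.001, 1.421]
ft_force: [0.3, -0.9, 0.1]
opening: 0.639
grip_force: 0.0
t: 10.23
eef_pos: [420.2, 276.9, 142.3]
tcp_rot: [3.14, -0.0, 1.421]
ft_force: [6.3, -0.9, -4.9]
opening: 0.334
grip_force: 29.9
```

```bash
python3 -m handwheel '[0, 0.6, 0, 0, 0, 0, 0.6, 3, 0, 0, 0, 0.6, 6, 0, 0, 0, 0.6, 9.5, 0, 0, 0, 0.6, 9.5, 0, 0]'
python3 look.py c6.png 330 230 100 120 4; python3 ring.py last.npz|tail -17
```

```text
t: 10.65
eef_pos: [420.2, 276.9, 132.3]
tcp_rot: [3.141, -0.0, 1.421]
ft_force: [6.2, 0.4, -8.3]
opening: 0.336
grip_force: 29.9
283 150 [419. 282. 168.] 6
284 110 [419. 283. 166.] 7
285 65 [421. 285. 166.] 8
286 76 [420. 285. 164.] 9
287 94 [419. 287. 163.] 9
288 79 [419. 288. 162.] 11
289 46 [419. 291. 162.] 13
290 51 [420. 291. 160.] 14
291 112 [420. 292. 159.] 15
292 177 [419. 291. 155.] 14
293 203 [420. 292. 154.] 14
294 210 [420. 292. 151.] 15
295 210 [420. 292. 149.] 15
296 211 [420. 291. 145.] 14
297 210 [420. 291. 143.] 14
298 210 [420. 292. 142.] 14
299 210 [419. 292. 139.] 15
```

View pics/c6.png

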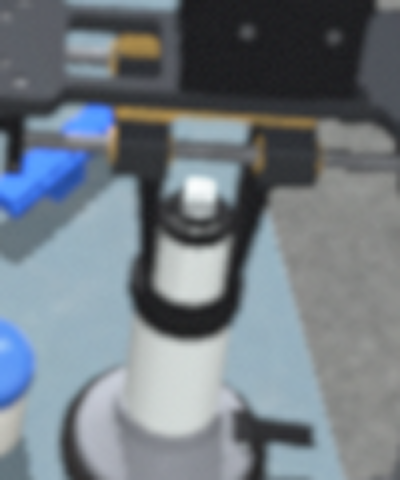

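The ring and spigot (spigot at about (380,278)) dropped 10 mm with the catches pinched into the collar. I'll let go, lift, close and press.

```bash
python3 -m handwheel '[0, 0, 0, 0, 0.6, 0, 0, 0, 0, 0.6, 0, 0, 0, 0, 0.6, 0, 0, 0, 0, 0.6, 0, 0, 0, 0, 0.6]'
python3 -m handwheel '[0, 0, -30, 0, 0.6, 0, 0, -62, 0, 0, 0, 0, -62, 0, 0, 0, 0, -62, 0, 0, 0, 0, -62, 0, 0]'
python3 -m handwheel '[0, 0, 0, 0, 0, 0, 0, 0, 0, 0, 0, 0, 0, 0, 0, 0, 0, 0, 0, 0, 0, 0, 0, 0, 0]'
python3 -m handwheel '[0, 0, 6, 0, 0, 0, 0, 12, 0, 0, 0, 0, 18, 0, 0, 0, 0, 24, 0, 0, 0, 0, 30, 0, 0]'
```

```text
t: 11.12
eef_pos: [419.6, 276.9, 132.9]
tcp_rot: [-3.141, 0.0, 1.421]
ft_force: [-0.1, -0.1, -0.8]
opening: 0.586
grip_force: 0.0
t: 11.53
eef_pos: [419.5, 276.8, 194.6]
tcp_rot: [-3.141, 0.0, 1.421]
ft_force: [0.7, 0.1, 0.5]
opening: 0.374
grip_force: 0.0
t: 11.95
eef_pos: [419.9, 276.9, 194.5]
tcp_rot: [-3.141, 0.0, 1.421]
ft_force: [-0.0, -0.5, -0.1]
opening: 0.032
grip_force: 0.0
t: 12.37
eef_pos: [419.9, 276.9, 165.0]
tcp_rot: [3.141, -0.0, 1.421]
ft_force: [-3.4, -1.6, 15.2]
opening: 0.006
grip_force: 7.6
```

```bash
python3 -m handwheel '[0, 0, 5, 0, 0, 0, 0, 10, 0, 0, 0, 0, 15, 0, 0, 0, 0, 18, 0, 0, 0, 0, 18, 0, 0]'
python3 -m handwheel '[0, 0, 1.5, 0, 0, 0, 0, 1.5, 0, 0, 0, 0, 1.5, 0, 0]'
python3 -m handwheel '[0, 0, 1.5, 0, 0, 0, 0, 1.5, 0, 0, 0, 0, 1.5, 0, 0]'
```

```text
t: 12.78
eef_pos: [419.9, 276.9, 147.0]
tcp_rot: [3.141, -0.0, 1.421]
ft_force: [-2.4, -1.7, 9.8]
opening: 0.003
grip_force: 4.9
t: 13.03
eef_pos: [420.0, 277.0, 146.7]
tcp_rot: [3.14, -0.001, 1.421]
ft_force: [-5.8, -3.3, 25.7]
opening: 0.006
grip_force: 13.1
t: 13.28
eef_pos: [420.1, 277.0, 146.5]
tcp_rot: [3.139, -0.001, 1.421]
ft_force: [-10.9, -6.7, 42.9]
opening: 0.0
grip_force: 21.1
```

Both tubes have hit the solid stop. Next I'll lift, measure the head precisely from both views, and move over it.

```bash
python3 -m handwheel '[0, 0, -40, 0, 0, 0, 0, -80, 0, 0, 0, 0, -110, 0, 0.3, 0, 0, -110, 0, 0.6, 0, 0, -110, 0, 0.6]'
python3 - <<'E'
from h import *
np.set_printoptions(precision=2,suppress=True)
v,u=np.mgrid[:480,:640]
C={}
for n,x,y,w,h in(("top",390,235,25,58),("side",298,228,50,26)):
    f=np.load(n+"0.npz");p=f["p"];k=8
    g=cv2.resize(p[y:y+h,x:x+w].max(2),None,fx=k,fy=k,interpolation=cv2.INTER_CUBIC)
    for nm,m in(("strip",g<75),("alu",g>160)):
        cs=cv2.findContours(m.astype(np.uint8),0,1)[0];c=max(cs,key=cv2.contourArea)[:,0]/k+[x-.5+.5/k,y-.5+.5/k]
        w_=np.array([onplane(n,a,b,24 if nm=="strip" else 23)[:2] for a,b in c],np.float32);r=cv2.minAreaRect(w_)
        M=cv2.moments(c.astype(np.float32));cc=(M["m10"]/M["m00"],M["m01"]/M["m00"]);C[n,nm]=cc
        b=cv2.boxPoints(r);e=max((b[1]-b[0],b[2]-b[1]),key=np.linalg.norm)
        print(n,nm,cc,r[0],r[1],"long axis",np.degrees(np.arctan2(e[1],e[0])))
print(cross(("side",*C["side","strip"]),("top",*C["top","strip"])))
s=state();print(s["eef_pos"],s["joints"])
E
```

```text
t: 13.7
eef_pos: [420.2, 277.1, 254.6]
tcp_rot: [3.139, -0.002, 1.421]
ft_force: [0.7, 0.0, -0.1]
opening: 0.161
grip_force: 0.0
top strip (402.54558796496104, 263.42717574609566) (490.0964660644531, -22.885093688964844) (12.482481002807617, 87.03233337402344) long axis -2.7522898
top alu (404.18102965984986, 265.5986775287475) (490.1899108886719, -23.83253288269043) (27.20615577697754, 99.04127502441406) long axis -3.0061033
side strip (321.2878608851762, 234.82822689968486) (489.9609375, -21.771339416503906) (8.828949928283691, 84.20150756835938) long axis -3.14029Traceback (most recent call last):
  File "<stdin>", line 10, in <module>
  File "h.py", line 14, in onplane
    o,d=ray(n,u,v); return o+d*(h-o[2])/d[2]
        ~~~^^^^^^^
  File "h.py", line 12, in ray
    f,cx,cy,o,R=cam(n); d=R@np.array([(u-cx)/f,(v-cy)/f,1]); return o,d/np.linalg.norm(d)
                ~~~^^^
  File "h.py", line 5, in cam
    i=camera_info(n); f=240/np.tan(np.radians(i["vertical_fov"]/2))
ValueError: time passes only in moves, steps and waits
```

```bash
sed -i '1i import functools' h.py; sed -i 's/^def cam(n)/@functools.cache\ndef cam(n)/' h.py
python3 -m handwheel '[-36, 14, 0, -0.12, 0.6, -72, 28, 0, -0.24, 0.6, -108, 43, 0, -0.36, 0.6, -144, 57, 0, -0.48, 0.6, -180, 72, 0, -0.6, 0.6]'
python3 -m handwheel '[0, 0, 0, -0.12, 0.6, 0, 0, 0, -0.24, 0.6, 0, 0, 0, -0.36, 0.6, 0, 0, 0, -0.48, 0.6, 0, 0, 0, -0.6, 0.6]'
python3 -m handwheel '[0, 0, 0, -0.12, 0.6, 0, 0, 0, -0.24, 0.6, 0, 0, 0, -0.36, 0.6, 0, 0, 0, -0.47, 0.6, 0, 0, 0, -0.47, 0.6]'
python3 - <<'E'
from h import *
np.set_printoptions(precision=2,suppress=True)
print(cross(("side",321.288,234.828),("top",402.546,263.427)))
s=state();print(s["joints"],s["eef_pos"],np.degrees(s["tcp_rot"][2])-90,tool([490.1,-22.7,120]))
# spigot, arm away from the prop
for n,x,y,w,h in(("top",255,265,30,30),("side",370,262,30,34)):
    p,d=read_camera(n);np.savez(n+"2.npz",p=p,d=d);k=8
    g=cv2.resize(p[y:y+h,x:x+w].min(2),None,fx=k,fy=k,interpolation=cv2.INTER_CUBIC)
    cv2.imwrite(f"pics/sp_{n}.png",cv2.resize(g,None,fx=2,fy=2))
    if n=="top":
        print(p[275:295,262:280].min(2))
E
```

```text
t: 14.12
eef_pos: [460.5, 100.6, 252.0]
tcp_rot: [-3.139, -0.001, 1.969]
ft_force: [0.4, 0.3, -0.3]
opening: 0.511
grip_force: 0.0
t: 14.53
eef_pos: [460.6, 102.0, 251.9]
tcp_rot: [-3.14, -0.002, 2.569]
ft_force: [-0.0, -0.5, -0.1]
opening: 0.603
grip_force: 0.0
t: 14.95
eef_pos: [460.5, 102.1, 252.1]
tcp_rot: [-3.141, -0.003, 3.039]
ft_force: [-0.8, -0.2, -0.7]
opening: 0.601
grip_force: 0.0
(array([490.32, -23.03,  22.99]), np.float64(0.7381577385098835))
[ 0.08  0.23  1.87  0.    1.05 -1.39] [460.53 102.14 252.08] 84.09898872244301 [ -42.63 -121.08  132.02]
[[123 117  96  78  66  58  56  61  96 100  99 106 101  98 100 103 119 139]
 [117  99  81  61  56  58  84  91  89  81  68  61  50  46  47  50  73  95]
 [100  83  64  57  62  76  85  76  58  47  48  50  49  50  49  49  48  47]
 [ 86  67  57  62  70  74  61  47  49  50  50  50  48  49  49  50  51  49]
 [ 71  53  54  74  74  55  48  48  51  49  46  46  45  47  46  46  48  49]
 [ 57  50  66  75  63  48  49  49  47  47  45  49  49  49  49  47  44  45]
 [ 50  56  77  72  50  50  48  46  45  49  47  48  49  48  48  48  46  45]
 [ 48  7
[... 267 characters left out ...]
217 219 208 145  76  66]
 [ 90  85  52  48  49  46  46  45  48 139 202 217 218 224 202 119  66  62]
 [ 94  89  59  48  48  46  44  45  62 150 200 209 222 230 199 114  54  51]
 [ 97  90  61  48  48  46  46  47  59 113 143 150 178 202 168  91  52  52]
 [ 98  95  70  51  48  47  46  47  45  51  61  78  93 117 105  61  52  54]
 [104 104  80  55  54  50  47  50  50  48  51  51  59  60  68  64  55  59]
 [103 108  92  63  57  55  50  48  51  53  53  52  55  55  62  64  59  84]
 [ 99 107 102  78  55  57  55  49  61  63  56  58  56  59  58  57  64  77]
 [ 95 108 107  89  63  57  57  55  60  59  53  52  54  52  59  70  71  59]
 [ 94 108 107 101  83  63  57  58  56  57  56  53  52  53  56  66  63  57]]
```

```bash
python3 -m handwheel '[-14, -40, 20, -0.05, 0.6, -28, -80, 60, -0.05, 0.6, -43, -121, 95, -0.05, 0.6, -43, -121, 132, -0.05, 0.6, -43, -121, 132, -0.05, 0.6]'
python3 - <<'E'
from h import *
np.set_printoptions(precision=2,suppress=True)
f=np.load("top2.npz")["p"];k=8;x,y,w,h=266,280,16,13
g=cv2.resize(f[y:y+h,x:x+w].min(2),None,fx=k,fy=k,interpolation=cv2.INTER_CUBIC)
for th in(120,135,150):
    c=max(cv2.findContours((g>th).astype(np.uint8),0,1)[0],key=cv2.contourArea)[:,0]/k+[x-.5,y-.5]
    print("spigot",cv2.minAreaRect(np.array([onplane("top",a,b,147)[:2] for a,b in c],np.float32)))
s=state();print(s["eef_pos"],np.degrees(s["tcp_rot"][2])-90,tool([490.2,-22.7,5]))
E
```

```text
t: 15.47
eef_pos: [490.0, -24.6, 118.6]
tcp_rot: [3.141, -0.003, 3.078]
ft_force: [1.0, -0.2, -1.0]
opening: 0.606
grip_force: 0.0
spigot ((420.1510314941406, 276.74493408203125), (13.752747535705566, 13.733070373535156), 81.98297119140625)
spigot ((420.1911926269531, 276.7242126464844), (12.997532844543457, 13.112628936767578), 81.98660278320312)
spigot ((420.3047180175781, 276.7569274902344), (12.370469093322754, 12.449017524719238), 81.20784759521484)
[489.97 -24.57 118.62] 86.34414232827447 [ -0.4    1.84 113.62]
```

```bash
python3 -m handwheel '[0, 0, 0, 0, 0.6, 0, 1, 40, -0.01, 0.6, 0, 1, 80, -0.01, 0.6, 0, 1, 105, -0.01, 0.6, 0, 1, 113, -0.01, 0.6]'
python3 -m handwheel '[0, 0, 0, 0, 0.6, 0, 0, 0, 0, 0.6, 0, 0, 0, 0, 0, 0, 0, 0, 0, 0, 0, 0, 0, 0, 0]'
python3 -m handwheel '[0, 0, 0, 0, 0, 0, 0, 0, 0, 0, 0, 0, 0, 0, 0, 0, 0, 0, 0, 0, 0, 0, 0, 0, 0]'
```

```text
t: 15.88
eef_pos: [489.7, -20.9, 6.7]
tcp_rot: [3.141, -0.004, 3.092]
ft_force: [-0.5, 0.7, 0.0]
opening: 0.603
grip_force: 0.0
t: 16.3
eef_pos: [491.5, -21.7, 10.2]
tcp_rot: [-3.141, 0.002, 3.093]
ft_force: [-0.1, -0.8, 0.5]
opening: 0.446
grip_force: 0.0
t: 16.72
eef_pos: [491.1, -21.8, 9.3]
tcp_rot: [-3.142, 0.001, 3.094]
ft_force: [-1.3, -0.8, 6.3]
opening: 0.249
grip_force: 30.0
```

```bash
python3 -m handwheel '[0, 0, -40, 0, 0, 0, 0, -80, 0, 0, 0, 0, -120, 0, 0, 0, 0, -160, 0, 0, 0, 0, -160, 0, 0]'
python3 - <<'E'
from h import *
np.set_printoptions(precision=2,suppress=True)
s=state();print(s["eef_pos"],s["tcp_rot"],s["opening"])
p,d=read_camera("side");np.savez("last.npz",p=p,d=d);q,e=read_camera("top");np.savez("lastt.npz",p=q,d=e)
c=proj("side",[490,-22,172]);t=proj("top",[490,-22,185]);print(c,t)
x,y=(c-[55,45]).astype(int);X,Y=(t-[45,55]).astype(int);print(x,y,X,Y)
im=np.zeros((450,800,3),np.uint8);im[:360,:440]=cv2.resize(p[y:y+90,x:x+110],None,fx=4,fy=4);im[:440,440:800]=cv2.resize(q[Y:Y+110,X:X+90],None,fx=4,fy=4)
cv2.imwrite("pics/c7.png",im[:,:,::-1])
E
```

```text
t: 17.13
eef_pos: [493.2, -22.0, 175.2]
tcp_rot: [-3.14, 0.01, 3.094]
ft_force: [0.9, -0.0, -0.3]
opening: 0.249
grip_force: 30.0
[493.18 -22.05 175.21] [-3.14  0.01  3.09] 0.24921209928232083
[323.03 182.44] [414.26 254.03]
268 137 369 199
```

View pics/c7.png

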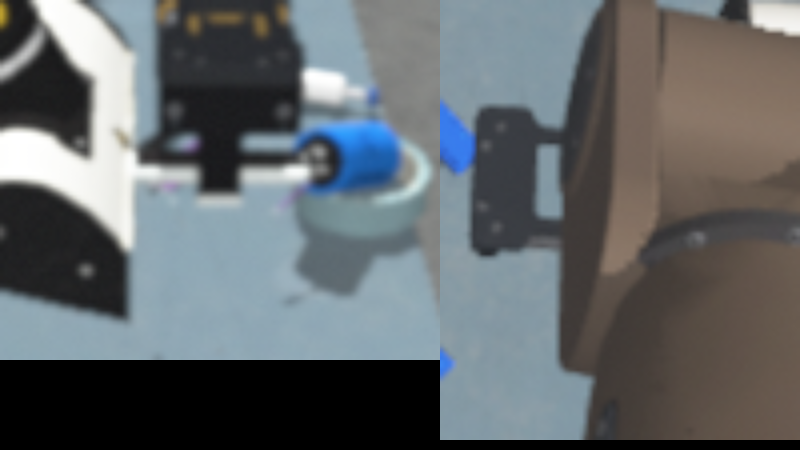

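The head is held level, with the bar at side (~(300–345),180) and the hub under the fingers. I'll carry it to the prop, where the background is cleaner for measuring.

```bash
python3 -m handwheel '[10, 38, -30, 0.03, 0, 20, 76, -60, 0.06, 0, 30, 114, -60, 0.096, 0, 40, 150, -60, 0.096, 0, 50, 185, -60, 0.096, 0]'
python3 - <<'E'
from h import *
np.set_printoptions(precision=3,suppress=True)
s=state();print(s["eef_pos"],s["tcp_rot"],tool([421,276.6,212]))
E
```

```text
t: 17.65
eef_pos: [449.1, 165.8, 227.8]
tcp_rot: [-3.141, -0.001, 2.996]
ft_force: [1.0, 1.2, -1.4]
opening: 0.25
grip_force: 30.0
[449.095 165.812 227.819] [-3.141 -0.001  2.996] [ 43.801 105.566  15.836]
```

```bash
python3 -m handwheel '[15, 36, 0, 0, 0, 30, 72, 0, 0, 0, 44, 105, 6, 0, 0, 44, 105, 6, 0, 0, 44, 105, 6, 0, 0]'
python3 -m handwheel '[0, 0, 0, 0, 0, 0, 0, 0, 0, 0, 0, 0, 0, 0, 0]'
python3 - <<'E'
from h import *
np.set_printoptions(precision=2,suppress=True)
s=state();print(s["eef_pos"],s["tcp_rot"])
p,d=read_camera("side");np.savez("last.npz",p=p,d=d)
c=proj("side",s["eef_pos"]);print(c)
x,y=(c-[50,25]).astype(int);print(x,y)
im=cv2.resize(p[y:y+90,x:x+100],None,fx=6,fy=6,interpolation=cv2.INTER_CUBIC)
cv2.imwrite("pics/c8.png",im[:,:,::-1])
E
```

```text
t: 18.07
eef_pos: [420.2, 275.7, 220.6]
tcp_rot: [-3.139, -0.003, 3.001]
ft_force: [0.1, -0.2, -0.6]
opening: 0.248
grip_force: 30.0
t: 18.32
eef_pos: [421.9, 273.6, 222.5]
tcp_rot: [-3.141, -0.001, 2.996]
ft_force: [-0.7, -0.2, -0.8]
opening: 0.246
grip_force: 30.0
[421.92 273.57 222.53] [-3.14 -0.    3.  ]
[380.62 255.59]
330 230
```

View pics/c8.png

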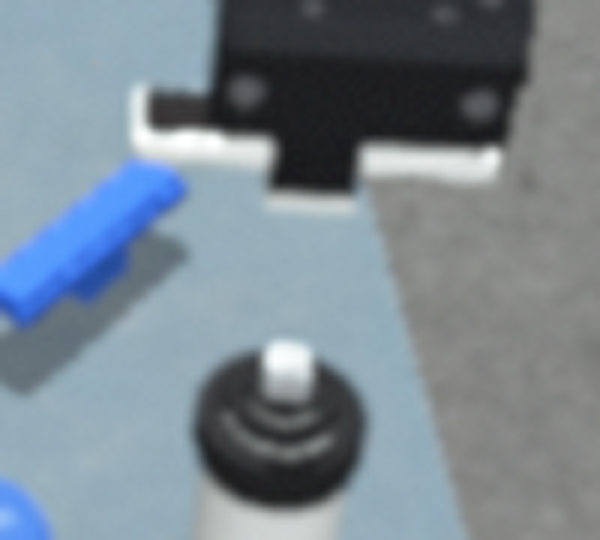

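The hub edge is at crop x 264–358, the fingers at 275–355, the bar ends at 133 and 500, and the spigot at about (378,291). I'll compute the along-bar offset with sub-pixel edges on the proper planes.

Run:
```python
from h import *
np.set_printoptions(precision=2,suppress=True)
p=np.load("last.npz")["p"].astype(float);s=state();E=s["eef_pos"];yaw=2.9985
n=np.array([np.sin(yaw),-np.cos(yaw),0]);l=np.array([-np.cos(yaw),-np.sin(yaw),0])  # closing dir, along bar (+x)
def along(u,v,off):
    o,d=ray("side",u,v);t=(n@E+off-n@o)/(n@d);P=o+t*d;return l@(P-E),P[2]
def edges(r,x0,x1,ch,th):
    a=p[r,x0:x1].mean(1) if ch is None else ch(p[r,x0:x1]);k=np.flatnonzero((a[:-1]>th)!=(a[1:]>th))
    return [x0+i+(th-a[i])/(a[i+1]-a[i]) for i in k]
for r in range(254,266):
    print(r,"bright:",[(round(e,1),*np.round(along(e,r,12),1)) for e in edges(r,345,420,None,175)]," fingers:",[(round(e,1),round(along(e,r,22)[0],1)) for e in edges(r,370,395,None,80)])
# spigot columns
for r in range(288,296):print(r,[round(e,1) for e in edges(r,368,392,None,130)],end=" ")
print(proj("side",[420.2,276.7,147]),proj("side",[420.2,276.7,141]))
```

```text
254 bright: [(np.float64(350.8), np.float64(48.6), np.float64(233.0)), (np.float64(374.3), np.float64(11.7), np.float64(235.9))]  fingers: [(np.float64(375.9), np.float64(10.3)), (np.float64(389.3), np.float64(-10.1))]
255 bright: [(np.float64(351.3), np.float64(47.7), np.float64(230.9)), (np.float64(374.4), np.float64(11.3), np.float64(233.8)), (np.float64(390.5), np.float64(-13.8), np.float64(235.8)), (np.float64(407.0), np.float64(-39.4), np.float64(237.8)), (np.float64(409.8), np.float64(-43.7), np.float64(238.2)), (np.float64(412.6), np.float64(-48.1), np.float64(238.5))]  fingers: [(np.float64(376.0), np.float64(10.0)), (np.float64(388.8), np.float64(-9.7))]
256 bright: [(np.float64(351.5), np.float64(47.2), np.float64(228.8)), (np.float64(374.2), np.float64(11.5), np.float64(231.7)), (np.float64(390.2), np.float64(-13.5), np.float64(233.7)), (np.float64(413.1), np.float64(-49.0), np.float64(236.5))]  fingers: [(np.float64(375.8), np.float64(10.0)), (np.float64(388.7), np.float64(-9.7))]
257 bright: [(np.float64(352.3), np.float64(45.9), np.float64(226.8)), (np.float64(373.7), 
[... 1605 characters left out ...]
float64(389.9), np.float64(-15.1), np.float64(216.4))]  fingers: []
265 bright: [(np.float64(373.2), np.float64(11.2), np.float64(212.0)), (np.float64(389.9), np.float64(-15.3), np.float64(214.2))]  fingers: []
288 [np.float64(371.4), np.float64(372.1)] 289 [np.float64(368.2), np.float64(372.9)] 290 [np.float64(373.1), np.float64(382.4), np.float64(384.1)] 291 [np.float64(373.2), np.float64(381.9), np.float64(385.7)] 292 [np.float64(373.5), np.float64(381.8), np.float64(387.0)] 293 [np.float64(373.6), np.float64(381.5), np.float64(388.0)] 294 [np.float64(373.8), np.float64(381.1), np.float64(388.8)] 295 [np.float64(374.4), np.float64(380.6), np.float64(389.5)] [377.43 289.3 ] [377.09 291.71]
```

```bash
python3 -m handwheel '[0, 0, 0, 0, 0, 0, 0, 0, 0, 0, 0, 0, 0, 0, 0]'
python3 - <<'E'
from h import *
np.set_printoptions(precision=3,suppress=True)
s=state();print(s["eef_pos"],s["tcp_rot"],tool([421,276.5,162]))
E
```

```text
t: 18.62
eef_pos: [421.7, 274.3, 223.0]
tcp_rot: [3.141, 0.0, 2.997]
ft_force: [-0.8, 0.3, -0.3]
opening: 0.251
grip_force: 30.0
[421.746 274.256 223.   ] [3.141 0.    2.997] [ 1.073  2.099 61.   ]
```

```bash
python3 -m handwheel '[1, 2.1, 25, 0, 0, 1, 2.1, 50, 0, 0, 1, 2.1, 61, 0, 0, 1, 2.1, 61, 0, 0, 1, 2.1, 61, 0, 0]'
python3 -m handwheel '[0, 0, 0, 0, 0, 0, 0, 0, 0, 0]'
python3 - <<'E'
from h import *
np.set_printoptions(precision=3,suppress=True)
s=state();print(s["eef_pos"],s["tcp_rot"],tool([421,276.5,152]))
E
```

```text
t: 19.03
eef_pos: [420.9, 276.8, 161.9]
tcp_rot: [-3.141, -0.001, 2.997]
ft_force: [0.5, 0.1, -0.7]
opening: 0.249
grip_force: 30.0
t: 19.2
eef_pos: [421.4, 277.0, 162.9]
tcp_rot: [3.141, 0.001, 2.998]
ft_force: [-0.8, 0.5, -1.4]
opening: 0.25
grip_force: 30.0
[421.352 277.012 162.911] [3.141 0.001 2.998] [ 0.291 -0.569 10.91 ]
```

```bash
python3 -m handwheel '[0.3, -0.4, 3, 0, 0, 0.3, -0.4, 6, 0, 0, 0.3, -0.4, 8, 0, 0, 0.3, -0.4, 9, 0, 0]'
python3 -m handwheel '[0, 0, 1, 0, 0, 0, 0, 2, 0, 0, 0, 0, 2, 0, 0]'
```

```text
t: 19.53
eef_pos: [420.4, 276.4, 152.7]
tcp_rot: [-3.142, -0.0, 2.998]
ft_force: [-1.1, -0.2, -1.0]
opening: 0.251
grip_force: 30.0
t: 19.78
eef_pos: [420.5, 276.5, 150.7]
tcp_rot: [-3.142, -0.0, 2.998]
ft_force: [-0.0, 0.4, -1.2]
opening: 0.248
grip_force: 30.0
```

```bash
python3 -m handwheel '[0, 0, 2, 0, 0, 0, 0, 4, 0, 0, 0, 0, 5, 0, 0, 0, 0, 5, 0, 0]'
python3 -m handwheel '[0, 0, 1, 0, 0, 0, 0, 2, 0, 0, 0, 0, 2, 0, 0]'
```

```text
t: 20.12
eef_pos: [420.4, 276.4, 145.6]
tcp_rot: [-3.141, -0.0, 2.998]
ft_force: [0.6, -0.4, -1.0]
opening: 0.25
grip_force: 30.0
t: 20.37
eef_pos: [420.6, 276.5, 144.2]
tcp_rot: [3.141, 0.0, 2.998]
ft_force: [-0.4, -1.1, 1.2]
opening: 0.247
grip_force: 30.0
```

```bash
python3 -m handwheel '[0, 0, 1, 0, 0, 0, 0, 1, 0, 0, 0, 0, 1, 0, 0]'
python3 -m handwheel '[0, 0, 0, 0, 0.5, 0, 0, 0, 0, 0.5, 0, 0, 0, 0, 0.5, 0, 0, 0, 0, 0.5, 0, 0, 0, 0, 0.5]'
python3 -m handwheel '[0, 0, -20, 0, 0.5, 0, 0, -60, 0, 0.5, 0, 0, -100, 0, 0.5, 0, 0, -100, 0, 0.5, 0, 0, -100, 0, 0.5]'
python3 - <<'E'
from h import *
np.set_printoptions(precision=2,suppress=True)
p,d=read_camera("side");W=world("side",*np.meshgrid(np.arange(640),np.arange(480)),d)
k=(np.hypot(W[...,0]-420.2,W[...,1]-276.6)<50)&(W[...,2]>150)&(W[...,2]<170)
print(k.sum(),W[k].mean(0),np.percentile(W[k][:,2],[50,90,97]))
r=cv2.minAreaRect(W[k][:,:2].astype(np.float32));print(r)
cv2.imwrite("pics/c9.png",cv2.resize(p[240:340,310:430,::-1],None,fx=5,fy=5,interpolation=cv2.INTER_CUBIC))
E
```

```text
t: 20.62
eef_pos: [420.7, 276.5, 144.0]
tcp_rot: [3.141, 0.001, 2.998]
ft_force: [-4.2, -1.4, 13.8]
opening: 0.246
grip_force: 30.0
t: 21.03
eef_pos: [420.5, 276.5, 142.8]
tcp_rot: [-3.142, -0.0, 2.998]
ft_force: [-0.1, 0.2, 0.6]
opening: 0.487
grip_force: 0.0
t: 21.45
eef_pos: [421.1, 276.8, 244.6]
tcp_rot: [3.139, 0.003, 2.998]
ft_force: [0.0, -0.6, -0.9]
opening: 0.495
grip_force: 0.0
673 [419.5  280.4  156.85] [157.58 159.51 160.32]
((418.393798828125, 276.6531066894531), (26.830074310302734, 95.57244873046875), 81.73838806152344)
```

View pics/c9.png

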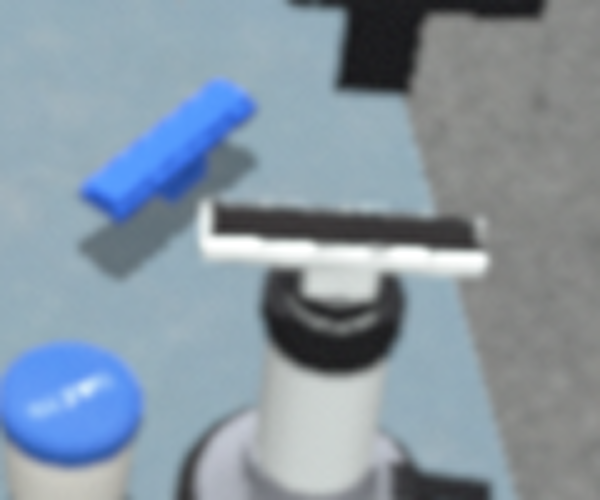

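The head sits level on the plug (hub at about (377,297)), with its top at about 159 mm as expected, and the gripper is clear. I'll hand it in.

```bash
python3 -m handwheel '[0, 0, 0, 0, 0.5, 0, 0, 0, 0, 0.5, 0, 0, 0, 0, 0.5]' && python3 -c "from cell import job_done; print(job_done())"
```

```text
t: 21.75
eef_pos: [420.2, 276.3, 241.8]
tcp_rot: [-3.14, -0.002, 2.998]
ft_force: [-1.4, 0.2, 0.3]
opening: 0.5
grip_force: 0.0
the job is handed in; nothing more can be done
None
```

The prop is at its shortest: the inner tube went home first, then the middle, both to a solid stop. The silver head sits fully down on the spigot, the three bystanders were not touched, and the job was handed in at 21.8 s (no verdict was returned).

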